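Fit a screw clamp on the suction port

ROBOT

A 6-joint arm with a two-finger parallel gripper is mounted at the origin on a cart in front of the work surface, level with it; the furniture and walls round the work are solid. World frame = base frame: x ahead of the robot, y to its left, z up, the work surface at z = 0. Lengths are in m, angles in rad, forces in N, time in s.
With the tool pointing down it reaches from about 0.35 to 0.875 m from the base axis. Payload 15.5 kg.
Tool frame: the origin (TCP) lies at the very end of the fingers, on their centre line; the grasp point (between the pads) lies 19 mm behind it (env.grip_point_offset is the distance from the TCP to the grasp point, in m); z points along the fingers, y is the direction in which the jaws open and shut (so a half turn about z gives the same grasp; the last joint's range is limited). The gripper opens to 85 mm and grips with 20 to 120 N. Pads are 22 mm wide; open, the fingers measure 114 mm over their backs; the gripper's body (76 mm by 85 mm) begins 54 mm behind the grasp point. The pads swing forward as they close: fully open they stand 13 mm farther back than shut.
Start: joints at [1.244, 0.494, 1.345, -0, 1.302, -0.096], TCP at [0.143, 0.608, 0.231] pointing down, gripper open.
Joint ranges: [-2.91, 2.91], [-0.82, 2.16], [0.22, 2.67], [-1.22, 4.37], [0.12, 2.79], [-3.08, 3.08]. Speed limits (rad/s): [1.89, 1.89, 2.57, 3.01, 3.01, 3.01].

INTERFACE

Orientations are given as a unit quaternion [x, y, z, w].
In Python, from plant import env gives the robot as it stands.
- The arm moves only by the tool drive_tool, never from a script. Its argument "increments" is a list of rows, each an object of numbers: "fingers": the opening, from 0 (shut) to 1 (fully open); "x", "y", "z": the shift along the tool's x, y, z in m; "roll": the turn about the tool's z in rad. In form: [{"fingers": .., "x": .., "y": .., "z": .., "roll": ..}, ...]. A call has 1 to 5 rows; each row is the pose to reach, as a shift and turn from the pose commanded when the call began, along the tool's axes at that moment; what a row does not reach only later rows make up. A row lasts 1/10 s, in which the tool goes at most 50 mm and 8.59 degrees, less where a joint would pass 70% of its speed; a pose out of reach is approached as far as the arm can. A call with a gripper value outside its range is refused whole. The fingers move at their own pace and stop on an object; "squeeze" is the grip in N (left out, the last holds). Time passes only in rows, so rows that repeat a pose let the fingers close. It gives the time, the measured TCP pose, the force and the opening at its end, in the units of the state.
- env.state(): the state, without advancing time (a new reading comes with each control period).
- env.get_image(name): name is "scene" or "top"; returns a dict with "image" (420x560x3 uint8, blue, green, red), "range_z" (420x560 float32, m along the optical axis (not along the pixel's ray), 0 where there is no reading), "intrinsics" (3x3 intrinsics, pixels), "D" ([k1, k2, p1, p2, k3] as OpenCV has them; the pictures are not rectified), "cam_to_world" (4x4, takes a point from camera to world coordinates). Camera axes: x right, y up, looking along -z (the intrinsics and any distortion apply to the point x, -y, -z); pixel columns grow to the right and rows downward; lengths in m; the calibration is good to about 2 mm. A picture is of the moment at which its call begins.
- env.hand_in(): hands the job in, once; it reports no verdict.
The state is a dict: "t": time; "joint_positions": joint angles; "joint_vel": joint speeds; "tau": joint torques, N m; "position": TCP position; "tcp_rot": TCP orientation; "force": force on the tool from outside, world axes, zero at the start; "moment": the same for the moment, N m; "opening": finger opening in m.
Only numpy, scipy, OpenCV 4.12 (cv2) and the standard library are available. Lean on these libraries where they do the work, as an engineer would, in place of code of your own. Each camera call takes 0.05 s, during which the arm holds its last target. There are 200 camera calls.

TASK

The blanking plug in the suction port is still loose. Lay the clamp that fits round the port's barbed stub, over the top and down flat onto the round foot, then turn its thumb key clockwise until it is snug. Let go of it and leave the smaller clamp where it lies.

Things in the scene. Friction and masses are not known exactly. Their poses are not given: they have to be found in the camera images.
- clamp_grip (a point): Centre of the flat upright thumb key on the screw housing of the LARGER of two steel band clamps (loose, 0.16 kg, lying flat). Key: 30 mm long (point x), 9 mm thick (point y), 24 mm high (z, up), centre 58 mm above the clamp's underside, on an 8 mm stem; the point turns with it. Grasped by its flat faces from above it carries the clamp level, and the same grasp can turn it.
- clamp_centre (a point): Centre of the larger clamp's ring, half-way up the band (7 mm above the clamp's underside). Ring 14 mm high, 53 mm inside, 59 mm outside when loose. z up; the 26 mm square, 21 mm high screw housing sits beside the ring, the key's upright axis 44.5 mm along this point's -x.
- clamp_key (a joint): Turn of the larger clamp's key, rad: 0 to 0.2 at the start (loose), grows clockwise seen from above; 1.1 and more is snug, 1.4 the hard stop. At 0 the key's long side points at the ring's centre. Light friction (0.03 N m), stays where left. Turning shrinks the band evenly to 42 mm inside; the clamp may swing about 10 degrees with the key before the stub stops it.
- port_seat (a point): Centre of the top face of the suction port's foot, where the band must lie: a fixed dark steel disc 150 mm across and 8 mm thick on the worktop, with the stub rising from its middle. z up.
- port_top (a point): Centre of the stub's top end, 34 mm above the foot's top face (42 mm above the worktop). The upright grey plastic stub is 40 mm across at its root and 44 mm at its two barbs, tapering to 32 mm at the top; a flat aluminium plug closes its end.
- small_grip (a point): Centre of the key of the SMALLER clamp, which looks the same but for its ring, only 29 mm inside: it does not go over the stub. Its key, too, stands 58 mm above its underside. It is to stay where it lies.
Mind the look-alikes: they are no part of the job. Leave any orange look-alike of the part that bears clamp_grip alone.

How it is judged:
On the way, in this order (a step that is already met when the one before it is completed fails the run):
1. the larger clamp's band is down round the stub, its key not yet turned (horizontal distance between clamp_centre and port_seat below 0.012 m and z of clamp_centre in the frame of port_seat below 0.02 m and value of joint clamp_key below 0.7 rad), for 0.2 s.
2. its key is turned clockwise until snug (value of joint clamp_key above 1.1 rad and horizontal distance between clamp_centre and port_seat below 0.012 m and z of clamp_centre in the frame of port_seat below 0.02 m), for 0.2 s.
At the end, for the whole second after the job is handed in: The larger clamp's ring lies round the stub (centres within 12 mm), flat on the port's foot (within 5 mm and 10 degrees), its key turned to at least 1.1 rad of its 1.4, and the smaller clamp is within 30 mm of where it lay (horizontal distance between clamp_centre and port_seat below 0.012 m and z of clamp_centre in the frame of port_seat below 0.012 m and angle between clamp_centre's own z axis and vertical below 0.17 rad and value of joint clamp_key above 1.1 rad and distance of small_grip from where it was at the start of the episode below 0.03 m); the robot touches nothing.
It fails at once if the smaller clamp is moved from its place (distance of small_grip from where it was at the start of the episode above 0.03 m).
It also fails if it takes over 45 s, if anything falls off the work surface, if the arm or the gripper's body presses on something with over 40 N, if the wrist force passes 120 N, or if a joint passes its speed limit or range.

## Working session

There is one attempt and no reset: what is moved stays moved. The work goes in short steps, Python scripts to look and compute and a tool call to move; the robot and the scene stay as the last step left them, time stands still between calls to the robot, and variables do not carry over. Pictures are saved under pics/ and viewed, about 8 in all and at most 12, crops included, and the job is handed in when it is done.

Besides the shell and the picture viewer there is one more tool, called after "Request:" by a JSON object that holds its "fn" and its "kwargs", one argument or row to a line. drive_tool: Moves the arm, as the interface text tells. Its arguments: {"type":"object","properties":{"increments":{"type":"array"},"squeeze":{"type":"number"}},"required":["increments"]}

```bash
ls; mkdir -p pics
cat > h.py <<'E'
import numpy as np, cv2, pickle
from plant import env
def snap(n,tag):
    d=env.get_image(n); cv2.imwrite(f'pics/{tag}.png',d['image']); pickle.dump(d,open(f'pics/{tag}.pkl','wb')); return d
def load(tag): return pickle.load(open(f'pics/{tag}.pkl','rb'))
def rays(d,uv):
    p=cv2.undistortPoints(np.array(uv,float).reshape(-1,1,2),np.array(d['intrinsics']),np.array(d['D'])).reshape(-1,2)
    return np.c_[p[:,0],-p[:,1],-np.ones(len(p))]
def plane(d,uv,z):
    M=np.array(d['cam_to_world']); r=rays(d,uv)@M[:3,:3].T; o=M[:3,3]
    return o+r*((z-o[2])/r[:,2])[:,None]
def cloud(d):
    M=np.array(d['cam_to_world']); h,w=d['range_z'].shape
    u,v=np.meshgrid(np.arange(w),np.arange(h)); r=rays(d,np.c_[u.ravel(),v.ravel()])*d['range_z'].reshape(-1,1)
    return (r@M[:3,:3].T+M[:3,3]).reshape(h,w,3)
E
python3 - <<'E'
from h import *
s=env.state(); print(s)
a=snap('top','top0')
b=snap('scene','scene0')
for d in(a,b): print(np.round(d['cam_to_world'],3).tolist(),np.round(d['intrinsics'],1).tolist())
E
```

```text
pics
{'t': 0.0, 'joint_positions': array([ 1.24452033e+00,  4.94195281e-01,  1.34612556e+00,  1.30120061e-05,
        1.30248576e+00, -9.54783817e-02]), 'joint_vel': array([-0.00055066,  0.00037079,  0.00015575,  0.00040108,  0.00074295,
       -0.0011167 ]), 'tau': array([-4.71177691e-05, -8.82157803e+01, -3.83870566e+01, -5.74489900e-05,
        9.89872118e-03, -1.07535220e-05]), 'position': array([0.14283757, 0.60809751, 0.23069461]), 'tcp_rot': array([ 1.15144547e-01,  9.93348562e-01, -5.92214031e-04, -1.33183393e-04]), 'force': array([-0.05215415, -0.12370381, -0.37261693]), 'moment': array([ 0.01001909, -0.05413571,  0.04833409]), 'opening': 0.0852737810799411}
[[0.021, 0.997, -0.078, 0.407], [-1.0, 0.019, -0.022, 0.01], [-0.02, 0.078, 0.997, 1.253], [0.0, 0.0, 0.0, 1.0]] [[544.5, 0.0, 287.1], [0.0, 544.5, 208.2], [0.0, 0.0, 1.0]]
[[0.682, 0.435, -0.588, -0.221], [-0.731, 0.41, -0.545, -0.643], [0.004, 0.801, 0.598, 0.826], [0.0, 0.0, 0.0, 1.0]] [[531.2, 0.0, 278.2], [0.0, 531.2, 216.1], [0.0, 0.0, 1.0]]
```

View pics/top0.png

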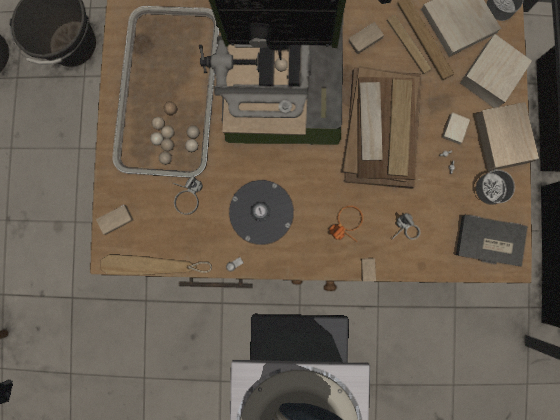

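View pics/scene0.png

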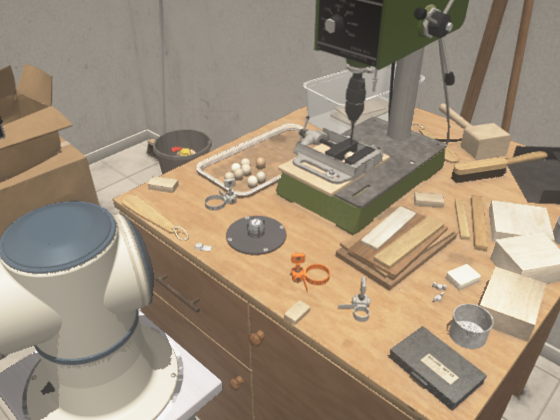

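Candidates for the larger clamp: steel at top (188,195), steel at top (405,225), orange look-alike at (345,225, to be left alone). Close crop of the two steel ones and the port.

Run:
```python
from h import *
a=load('top0');b=load('scene0')
def c(d,x,y,w,h,W,H): return cv2.resize(d['image'][y:y+h,x:x+w],(W,H),interpolation=cv2.INTER_CUBIC)
im=np.vstack([np.hstack([c(a,160,165,60,60,300,300),c(a,380,195,60,60,300,300)]),np.hstack([c(b,190,165,60,60,300,300),c(b,325,270,60,60,300,300)])])
cv2.imwrite('pics/crop1.png',im)
P=cloud(a);Q=cloud(b)
for n,C,(x,y,w,h) in(('L',P,(160,165,60,60)),('R',P,(380,195,60,60)),('Ls',Q,(190,165,60,60)),('Rs',Q,(325,270,60,60)),('port',P,(225,175,75,75))):
    p=C[y:y+h,x:x+w].reshape(-1,3)
    for lo,hi in((.006,.024),(.032,.04),(.04,.045),(.05,.08)):
        q=p[(p[:,2]>lo)&(p[:,2]<hi)]
        if len(q):print(n,lo,hi,len(q),np.round(np.median(q,0),4),np.round(q.min(0),3),np.round(q.max(0),3))
```

```text
L 0.006 0.024 464 [0.5759 0.2645 0.0132] [0.486 0.228 0.006] [0.601 0.336 0.024]
L 0.032 0.04 1 [0.5511 0.2512 0.034 ] [0.551 0.251 0.034] [0.551 0.251 0.034]
L 0.04 0.045 3 [0.5525 0.2499 0.0435] [0.55  0.25  0.041] [0.554 0.251 0.044]
L 0.05 0.08 75 [0.5532 0.2523 0.0665] [0.541 0.243 0.05 ] [0.567 0.263 0.075]
R 0.006 0.024 172 [ 0.4702 -0.2285  0.0151] [ 0.419 -0.284  0.006] [ 0.514 -0.18   0.024]
R 0.04 0.045 3 [ 0.4804 -0.2272  0.0411] [ 0.478 -0.228  0.04 ] [ 0.48  -0.226  0.044]
R 0.05 0.08 72 [ 0.4809 -0.2301  0.0673] [ 0.468 -0.244  0.05 ] [ 0.492 -0.221  0.075]
Ls 0.006 0.024 641 [0.5772 0.287  0.0124] [0.482 0.141 0.006] [0.7   0.444 0.024]
Ls 0.032 0.04 10 [0.5531 0.251  0.0365] [0.483 0.107 0.032] [0.677 0.313 0.04 ]
Ls 0.04 0.045 9 [0.5496 0.249  0.0429] [0.474 0.101 0.04 ] [0.559 0.253 0.044]
Ls 0.05 0.08 80 [0.5524 0.2503 0.0613] [0.54 0.24 0.05] [0.566 0.263 0.071]
Rs 0.006 0.024 517 [ 0.4787 -0.2277  0.0138] [ 0.436 -0.267  0.006] [ 0.577 -0.114  0.024]
Rs 0.032 0.04 11 [ 0.4794 -0.2344  0.0351] [ 0.477 -0.236  0.032] [ 0.574 -0.225  0.039]
Rs 0.05 0.08 72 [ 0.4745 -0.2362  0.0669] [ 0.466 -0.243  0.051] [ 0.492 -0.221  0.073]
port 0.006 0.024 1888 [0.4939 0.0951 0.008 ] [0.416 0.019 0.006] [0.569 0.17  0.023]
port 0.032 0.04 119 [0.4942 0.0965 0.0372] [0.475 0.077 0.032] [0.515 0.115 0.04 ]
port 0.04 0.045 134 [0.4942 0.0963 0.0419] [0.476 0.076 0.04 ] [0.512 0.112 0.045]
```

View pics/crop1.png

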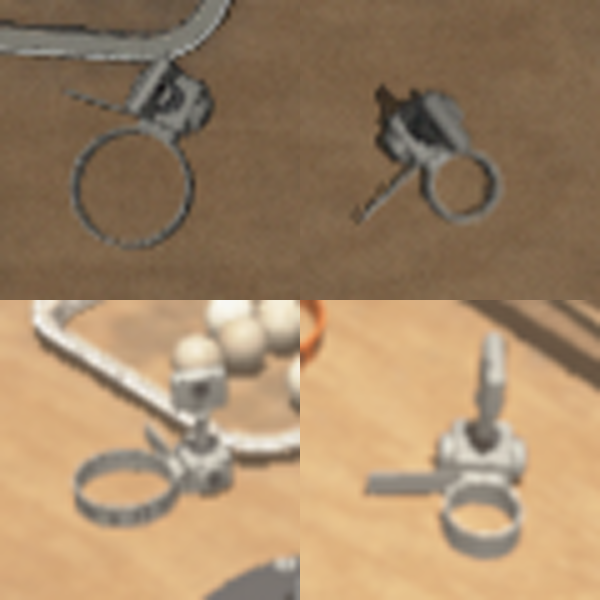

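Crop 1: upper-left/lower-left steel clamp (top ring centre about (186,202), ring ~24 px across, key about (193,184)) is the larger; the right one (ring ~14 px) is the smaller; the orange one stays untouched. Measuring.

```bash
cat > m.py <<'E'
from h import *
def pca(q):
    c=(q.min(0)+q.max(0))/2; r=cv2.minAreaRect((q[:,:2]*1000).astype(np.float32)); return r
def keyfit(C,near,zlo=.05,zhi=.076):
    p=C.reshape(-1,3); q=p[(p[:,2]>zlo)&(p[:,2]<zhi)&(np.hypot(*(p[:,:2]-near).T)<.03)]
    u=np.linalg.svd(q[:,:2]-q[:,:2].mean(0))[2][0]
    return len(q),pca(q),np.degrees(np.arctan2(u[1],u[0])),q[:,2].max()
def ring(d,roi,thr,z,r0):
    x,y,w,h=roi
E
python3 - <<'E'
from m import *
a=load('top0');b=load('scene0');P=cloud(a);Q=cloud(b)
for n,C in(('top',P),('scene',Q)): print(n,keyfit(C,[.553,.252]))
# ring: band points from image mask, on plane z=.014
for n,d,(x,y,w,h) in(('top',a,(172,186,30,32)),('scene',b,(203,187,26,20))):
    hsv=cv2.cvtColor(d['image'],cv2.COLOR_BGR2HSV)[y:y+h,x:x+w]
    m=(hsv[...,1]<70)
    v,u=np.nonzero(m); W=plane(d,np.c_[u+x,v+y],.014)[:,:2]
    c=np.array([.517,.265]);r=.028
    from scipy.optimize import least_squares
    for k in range(6):
        s=W[abs(np.hypot(*(W-c).T)-r)<.006]
        f=least_squares(lambda t:np.hypot(*(s-t[:2]).T)-t[2],[*c,r],loss='soft_l1',f_scale=.002).x; c=f[:2]; r=f[2]
    print(n,len(s),np.round(f,4))
# port: foot disc & stub
p=P[150:270,200:320].reshape(-1,3)
q=p[(p[:,2]>.005)&(p[:,2]<.011)&(np.hypot(*(p[:,:2]-[.494,.096]).T)<.09)]
print('foot',cv2.minEnclosingCircle((q[:,:2]*1000).astype(np.float32)),np.median(q[:,2]))
for n,d in(('top',a),('scene',b)):
    hsv=cv2.cvtColor(d['image'],cv2.COLOR_BGR2HSV)
    m=((hsv[...,1]<60)&(hsv[...,2]<110)).astype(np.uint8)
    t=np.zeros_like(m); 
    if n=='top':t[170:255,220:305]=1
    else:t[205:260,215:300]=1
    cs=cv2.findContours(m*t,0,1)[0];k=max(cs,key=cv2.contourArea)[:,0]
    W=plane(d,k,.008)[:,:2];(c,r)=cv2.minEnclosingCircle((cv2.convexHull((W*1000).astype(np.float32))));print(n,'disc',c,r, np.round(W.min(0),3),np.round(W.max(0),3))
for n,C in(('top',P),('scene',Q)):
    p=C.reshape(-1,3);q=p[(p[:,2]>.0385)&(p[:,2]<.05)&(np.hypot(*(p[:,:2]-[.494,.096]).T)<.03)]
    print(n,'stubtop',len(q),cv2.minEnclosingCircle((q[:,:2]*1000).astype(np.float32)),q[:,:2].mean(0))
p=P.reshape(-1,3);q=p[(np.hypot(*(p[:,:2]-[.553,.252]).T)<.09)&(p[:,0]>.585)];print('tray zmax',np.percentile(q[:,2],[50,90,99,100]))
E
```

```text
top (75, ((554.3970947265625, 253.85333251953125), (9.488763809204102, 29.447528839111328), 58.32076644897461), np.float64(148.0556947252641), np.float64(0.07494701146282212))
scene (80, ((551.3406372070312, 248.95509338378906), (13.35822868347168, 29.617206573486328), 48.84585952758789), np.float64(-34.82748040433093), np.float64(0.07124149044838524))
top 143 [0.5145 0.2701 0.0272]
scene 122 [0.5135 0.2649 0.0273]
foot ((495.5006103515625, 98.95215606689453), 87.12938690185547) 0.007368978332666809
top disc (495.2490539550781, 97.22489929199219) 74.28884887695312 [0.421 0.023] [0.569 0.171]
scene disc (498.4466857910156, 107.55650329589844) 30.534000396728516 [0.475 0.077] [0.522 0.137]
top stubtop 176 ((493.3671569824219, 94.82392883300781), 19.998031616210938) [0.49429687 0.09584535]
scene stubtop 98 ((493.85833740234375, 95.292236328125), 22.165620803833008) [0.49304145 0.0932863 ]
tray zmax [-8.19804107e-05  1.47177309e-02  2.93880348e-02  3.32005548e-02]
```

Request:
{"fn": "drive_tool", "kwargs": {
  "increments": [
    {"x": -0.044, "y": -0.023, "fingers": 0.4},
    {"x": -0.088, "y": -0.046, "fingers": 0.4},
    {"x": -0.132, "y": -0.069, "fingers": 0.4},
    {"x": -0.176, "y": -0.092, "fingers": 0.4},
    {"x": -0.22, "y": -0.115, "fingers": 0.4}
  ],
  "squeeze": 50
}}

```text
invalid input at $.increments[0]: expected keys fingers, x, y, z, roll
```

Request:
{"fn": "drive_tool", "kwargs": {
  "increments": [
    {"x": -0.044, "y": -0.023, "fingers": 0.4},
    {"x": -0.088, "y": -0.046, "fingers": 0.4},
    {"x": -0.132, "y": -0.069, "fingers": 0.4},
    {"x": -0.176, "y": -0.092, "fingers": 0.4},
    {"x": -0.22, "y": -0.115, "fingers": 0.4}
  ]
}}

```text
invalid input at $.increments[0]: expected keys fingers, x, y, z, roll
```

```bash
cat >> h.py <<'E'
from scipy.spatial.transform import Rotation as R
def goto(x,y,z,xang=None):
    s=env.state();Rm=R.from_quat(s['tcp_rot']).as_matrix();d=Rm.T@(np.array([x,y,z])-s['position'])
    a=np.degrees(np.arctan2(Rm[1,0],Rm[0,0]))
    print('t',s['t'],'pos',np.round(s['position'],4),'shift',np.round(d,4),'xang',round(a,1),'tilt',np.round(Rm[:,2],3),'F',np.round(s['force'],1),'open',round(s['opening'],4),'roll',None if xang is None else round(np.radians((a-xang+180)%360-180),3),'j6',round(s['joint_positions'][5],2))
E
python3 -c "
from h import *
goto(.553,.2515,.13,148)"
```

```text
t 0.1 pos [0.1429 0.6081 0.2308] shift [-0.4809 -0.2532  0.101 ] xang 166.8 tilt [-0.    -0.001 -1.   ] F [ 0.4 -0.2  0.6] open 0.0854 roll 0.328 j6 -0.1
```

Request:
{"fn": "drive_tool", "kwargs": {
  "increments": [
    {"x": -0.044, "y": -0.023, "z": 0, "roll": 0, "fingers": 0.4},
    {"x": -0.088, "y": -0.046, "z": 0, "roll": 0, "fingers": 0.4},
    {"x": -0.132, "y": -0.069, "z": 0, "roll": 0, "fingers": 0.4},
    {"x": -0.176, "y": -0.092, "z": 0, "roll": 0, "fingers": 0.4},
    {"x": -0.22, "y": -0.115, "z": 0, "roll": 0, "fingers": 0.4}
  ],
  "squeeze": 50
}}

```text
t: 0.6
position: [0.3319, 0.4446, 0.2311]
tcp_rot: [0.115, 0.993, -0.0, -0.0]
force: [0.3, 1.0, -0.1]
opening: 0.0341
```

Request:
{"fn": "drive_tool", "kwargs": {
  "increments": [
    {"x": -0.044, "y": -0.023, "z": 0, "roll": 0, "fingers": 0.4},
    {"x": -0.088, "y": -0.046, "z": 0, "roll": 0, "fingers": 0.4},
    {"x": -0.132, "y": -0.069, "z": 0, "roll": 0, "fingers": 0.4},
    {"x": -0.176, "y": -0.092, "z": 0, "roll": 0, "fingers": 0.4},
    {"x": -0.22, "y": -0.115, "z": 0, "roll": 0, "fingers": 0.4}
  ]
}}

```text
t: 1.1
position: [0.5199, 0.2822, 0.2311]
tcp_rot: [0.115, 0.993, -0.0, -0.0]
force: [-1.0, 0.5, -0.3]
opening: 0.0341
```

```bash
python3 -c "
from h import *
goto(.553,.2515,.13,148)"
```

```text
t 1.1 pos [0.5199 0.2822 0.2311] shift [-0.0393 -0.0222  0.1011] xang 166.8 tilt [-0. -0. -1.] F [-1.   0.5 -0.3] open 0.0341 roll 0.328 j6 -0.94
```

Request:
{"fn": "drive_tool", "kwargs": {
  "increments": [
    {"x": -0.02, "y": -0.012, "z": 0.04, "roll": 0.14, "fingers": 0.4},
    {"x": -0.039, "y": -0.022, "z": 0.08, "roll": 0.28, "fingers": 0.4},
    {"x": -0.039, "y": -0.022, "z": 0.115, "roll": 0.328, "fingers": 0.4},
    {"x": -0.039, "y": -0.022, "z": 0.131, "roll": 0.328, "fingers": 0.4},
    {"x": -0.039, "y": -0.022, "z": 0.131, "roll": 0.328, "fingers": 0.4}
  ]
}}

```text
t: 1.6
position: [0.5501, 0.2528, 0.0977]
tcp_rot: [0.276, 0.961, -0.001, -0.002]
force: [0.3, 0.3, 0.6]
opening: 0.0342
```

Run:
```python
from h import *
goto(.553,.2515,.039,148)
d=snap('scene','s1');t=snap('top','t1')
c=lambda i,x,y,w,h:cv2.resize(i['image'][y:y+h,x:x+w],(400,400),interpolation=cv2.INTER_CUBIC)
cv2.imwrite('pics/c2.png',np.hstack([c(d,180,130,100,100),c(t,145,140,100,100)]))
```

```text
t 1.6 pos [0.5501 0.2528 0.0977] shift [-0.0033  0.0007  0.0586] xang 148.0 tilt [-0.005 -0.002 -1.   ] F [0.3 0.3 0.6] open 0.0342 roll -0.001 j6 -0.68
```

View pics/c2.png

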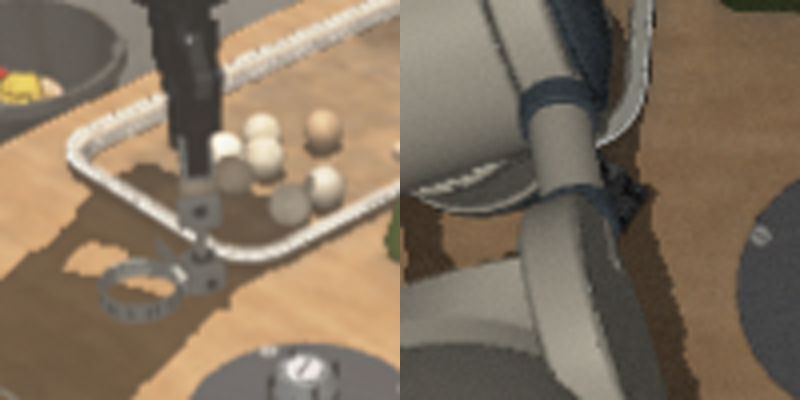

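Crop 2 (scene half): the fingers at about (195,150) in the crop stand directly above the larger clamp's key at (200,205); top view is blocked by the arm. Descending.

Request:
{"fn": "drive_tool", "kwargs": {
  "increments": [
    {"x": -0.002, "y": -0.001, "z": 0.02, "roll": 0, "fingers": 0.4},
    {"x": -0.002, "y": -0.001, "z": 0.035, "roll": 0, "fingers": 0.4},
    {"x": -0.002, "y": -0.001, "z": 0.05, "roll": 0, "fingers": 0.4},
    {"x": -0.002, "y": -0.001, "z": 0.061, "roll": 0, "fingers": 0.4},
    {"x": -0.002, "y": -0.001, "z": 0.061, "roll": 0, "fingers": 0.4}
  ]
}}

```text
t: 2.2
position: [0.5526, 0.2517, 0.0391]
tcp_rot: [0.276, 0.961, -0.0, -0.0]
force: [0.6, 1.0, 0.3]
opening: 0.0343
```

```bash
python3 -c "
from h import *
goto(.553,.2515,.039,148)"
```

```text
t 2.2 pos [0.5526 0.2517 0.0391] shift [-0.0004  0.      0.0001] xang 148.0 tilt [-0. -0. -1.] F [0.6 1.  0.3] open 0.0343 roll 0.0 j6 -0.68
```

Request:
{"fn": "drive_tool", "kwargs": {
  "increments": [
    {"x": 0, "y": 0, "z": 0, "roll": 0, "fingers": 0.25},
    {"x": 0, "y": 0, "z": 0, "roll": 0, "fingers": 0.15},
    {"x": 0, "y": 0, "z": 0, "roll": 0, "fingers": 0},
    {"x": 0, "y": 0, "z": 0, "roll": 0, "fingers": 0},
    {"x": 0, "y": 0, "z": 0, "roll": 0, "fingers": 0}
  ]
}}

```text
t: 2.7
position: [0.5533, 0.2519, 0.04]
tcp_rot: [0.276, 0.961, 0.0, 0.001]
force: [1.0, 0.9, 7.8]
opening: 0.0083
```

Request:
{"fn": "drive_tool", "kwargs": {
  "increments": [
    {"x": 0, "y": 0, "z": 0, "roll": 0, "fingers": 0},
    {"x": 0, "y": 0, "z": -0.015, "roll": 0, "fingers": 0},
    {"x": 0, "y": 0, "z": -0.04, "roll": 0, "fingers": 0},
    {"x": 0, "y": 0, "z": -0.07, "roll": 0, "fingers": 0},
    {"x": 0, "y": 0, "z": -0.08, "roll": 0, "fingers": 0}
  ]
}}

```text
t: 3.2
position: [0.5539, 0.252, 0.1227]
tcp_rot: [0.276, 0.961, 0.001, 0.002]
force: [0.7, 0.1, -1.6]
opening: 0.0083
```

```bash
python3 -c "
from h import *
goto(.5357,.079,.119,148)"
```

```text
t 3.2 pos [0.5539 0.252  0.1227] shift [-0.0763 -0.1564  0.0035] xang 148.0 tilt [ 0.004  0.001 -1.   ] F [ 0.7  0.1 -1.6] open 0.0083 roll -0.0 j6 -0.68
```

Request:
{"fn": "drive_tool", "kwargs": {
  "increments": [
    {"x": -0.008, "y": -0.016, "z": 0, "roll": 0, "fingers": 0},
    {"x": -0.02, "y": -0.04, "z": 0, "roll": 0, "fingers": 0},
    {"x": -0.034, "y": -0.07, "z": 0, "roll": 0, "fingers": 0},
    {"x": -0.048, "y": -0.1, "z": 0, "roll": 0, "fingers": 0},
    {"x": -0.06, "y": -0.124, "z": 0, "roll": 0, "fingers": 0}
  ]
}}

```text
t: 3.7
position: [0.5366, 0.1125, 0.1186]
tcp_rot: [0.276, 0.961, -0.0, -0.001]
force: [0.3, -0.3, -1.9]
opening: 0.008
```

Request:
{"fn": "drive_tool", "kwargs": {
  "increments": [
    {"x": -0.01, "y": -0.02, "z": 0, "roll": 0, "fingers": 0},
    {"x": -0.014, "y": -0.028, "z": 0, "roll": 0, "fingers": 0},
    {"x": -0.016, "y": -0.032, "z": 0, "roll": 0, "fingers": 0},
    {"x": -0.016, "y": -0.032, "z": 0, "roll": 0, "fingers": 0},
    {"x": -0.016, "y": -0.032, "z": 0, "roll": 0, "fingers": 0}
  ]
}}

```text
t: 4.2
position: [0.5345, 0.0797, 0.1192]
tcp_rot: [0.276, 0.961, 0.0, -0.0]
force: [0.4, 0.1, -1.4]
opening: 0.008
```

Run:
```python
from h import *
goto(.5357,.079,.119,148)
d=snap('scene','s2');t=snap('top','t2')
c=lambda i,x,y,w,h:cv2.resize(i['image'][y:y+h,x:x+w],(400,400),interpolation=cv2.INTER_CUBIC)
cv2.imwrite('pics/c3.png',np.hstack([c(d,205,160,100,100),c(t,210,150,100,100)]))
```

```text
t 4.2 pos [0.5345 0.0797 0.1192] shift [-0.0014  0.      0.0002] xang 148.0 tilt [-0.  0. -1.] F [ 0.4  0.1 -1.4] open 0.008 roll 0.0 j6 -0.98
```

View pics/c3.png

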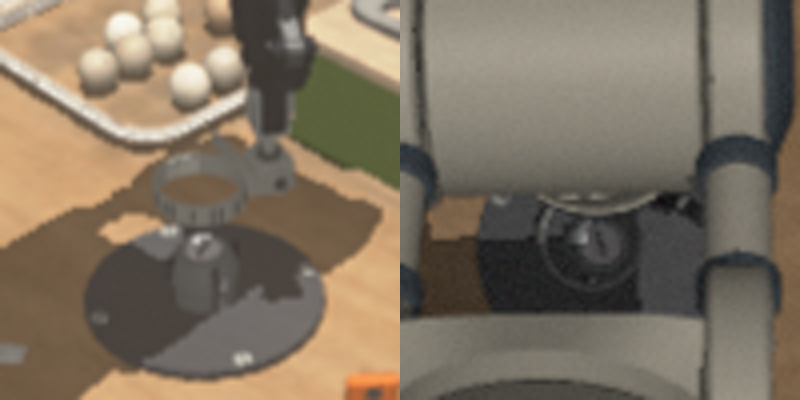

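Crop 3: in the top half the ring (centre about (257,210)) is seen round the stub's cap; in the scene half the ring hovers level above the stub. Measuring the ring against the stub in both cameras.

```bash
cat > ring.py <<'E'
from h import *
from scipy.optimize import least_squares
import sys
def fit(W,c,r,tol):
    for k in range(8):
        s=W[abs(np.hypot(*(W-c).T)-r)<tol]
        f=least_squares(lambda t:np.hypot(*(s-t).T)-r,c,loss='soft_l1',f_scale=.0015).x;c=f
    res=np.hypot(*(s-c).T)-r; a=np.degrees(np.arctan2(*(s-c).T[::-1]))
    return len(s),np.round(c,4),round(res.std(),4),np.histogram(a,8,(-180,180))[0]
def go(ts,tt,zlo,zhi,c0):
    for n in(tt,ts):
        C=cloud(load(n)).reshape(-1,3)
        q=C[(C[:,2]>zlo)&(C[:,2]<zhi)&(np.hypot(*(C[:,:2]-c0).T)<.036)]
        print(n,len(q),'z',np.round(np.percentile(q[:,2],[5,50,95]),3),fit(q[:,:2],np.array(c0),.028,.006))
E
python3 - <<'E'
from ring import *
go('s2','t2',.074,.1,[.4935,.096])
# stub top cap, rays in undisturbed views: bright/gray region at z=.042 from depth
for n in('top0','scene0'):
    C=cloud(load(n)).reshape(-1,3)
    q=C[(C[:,2]>.036)&(C[:,2]<.05)&(np.hypot(*(C[:,:2]-[.494,.096]).T)<.03)];print(n,len(q),cv2.minAreaRect((q[:,:2]*1000).astype(np.float32)),q.mean(0))
E
```

```text
t2 60 z [0.08  0.092 0.095] (60, array([0.4951, 0.0971]), np.float64(0.0008), array([13, 11,  7,  0,  0,  9, 11,  9]))
s2 276 z [0.079 0.087 0.095] (274, array([0.4947, 0.0959]), np.float64(0.0022), array([44, 41, 21, 51, 35, 42, 19, 21]))
top0 215 ((495.14752197265625, 96.00689697265625), (38.61175537109375, 36.002784729003906), 8.95438003540039) [0.49446584 0.09611187 0.04085645]
scene0 123 ((492.9087829589844, 92.85697937011719), (36.82150650024414, 36.09041976928711), 16.903060913085938) [0.49187709 0.09287205 0.04039893]
```

Request:
{"fn": "drive_tool", "kwargs": {
  "increments": [
    {"x": 0, "y": -0.0015, "z": 0.01, "roll": 0, "fingers": 0},
    {"x": 0, "y": -0.0015, "z": 0.02, "roll": 0, "fingers": 0},
    {"x": 0, "y": -0.0015, "z": 0.03, "roll": 0, "fingers": 0},
    {"x": 0, "y": -0.0015, "z": 0.038, "roll": 0, "fingers": 0},
    {"x": 0, "y": -0.0015, "z": 0.044, "roll": 0, "fingers": 0}
  ]
}}

```text
t: 4.8
position: [0.5334, 0.0778, 0.0741]
tcp_rot: [0.276, 0.961, -0.0, -0.001]
force: [0.2, -0.5, -1.8]
opening: 0.0084
```

Run:
```python
from ring import *
goto(.5345,.079,.047,148)
snap('scene','s3');snap('top','t3')
goto(.5345,.079,.047,148)
go('s3','t3',.046,.058,[.4935,.096])
```

```text
t 4.8 pos [0.5334 0.0778 0.0741] shift [-0.0003  0.0016  0.0271] xang 148.0 tilt [-0.001 -0.    -1.   ] F [ 0.2 -0.5 -1.8] open 0.0084 roll -0.0 j6 -0.98
t 4.9 pos [0.5332 0.0778 0.0743] shift [-0.0004  0.0017  0.0273] xang 148.0 tilt [-0.002 -0.    -1.   ] F [-0.3 -0.3 -2.3] open 0.0082 roll -0.0 j6 -0.98
t3 15 z [0.046 0.048 0.05 ] (14, array([0.4931, 0.0954]), np.float64(0.0006), array([0, 3, 3, 0, 0, 4, 4, 0]))
s3 80 z [0.046 0.048 0.054] (77, array([0.4943, 0.0927]), np.float64(0.0027), array([ 9,  6,  3, 22, 13, 10,  7,  7]))
```

Request:
{"fn": "drive_tool", "kwargs": {
  "increments": [
    {"x": 0, "y": 0, "z": 0.005, "roll": 0, "fingers": 0},
    {"x": 0, "y": 0, "z": 0.01, "roll": 0, "fingers": 0},
    {"x": 0, "y": 0, "z": 0.015, "roll": 0, "fingers": 0},
    {"x": 0, "y": 0, "z": 0.02, "roll": 0, "fingers": 0},
    {"x": 0, "y": 0, "z": 0.024, "roll": 0, "fingers": 0}
  ]
}}

```text
t: 5.4
position: [0.5337, 0.0778, 0.0508]
tcp_rot: [0.276, 0.961, -0.0, -0.0]
force: [-0.2, -0.0, -3.0]
opening: 0.0085
```

Request:
{"fn": "drive_tool", "kwargs": {
  "increments": [
    {"x": 0, "y": 0, "z": 0.0015, "roll": 0, "fingers": 0},
    {"x": 0, "y": 0, "z": 0.003, "roll": 0, "fingers": 0},
    {"x": 0, "y": 0, "z": 0.003, "roll": 0, "fingers": 0}
  ]
}}

```text
t: 5.7
position: [0.5338, 0.0778, 0.0483]
tcp_rot: [0.276, 0.961, 0.0, 0.0]
force: [-0.0, 0.0, -2.2]
opening: 0.0083
```

Run:
```python
from ring import *
goto(.5345,.079,.047,148)
d=snap('scene','s4');t=snap('top','t4')
c=lambda i,x,y,w,h:cv2.resize(i['image'][y:y+h,x:x+w],(400,400),interpolation=cv2.INTER_CUBIC)
cv2.imwrite('pics/c4.png',np.hstack([c(d,215,180,80,80),c(t,220,170,80,80)]))
```

```text
t 5.7 pos [0.5338 0.0778 0.0483] shift [0.     0.0014 0.0013] xang 148.0 tilt [ 0.  0. -1.] F [-0.   0.  -2.2] open 0.0083 roll -0.0 j6 -0.98
```

View pics/c4.png

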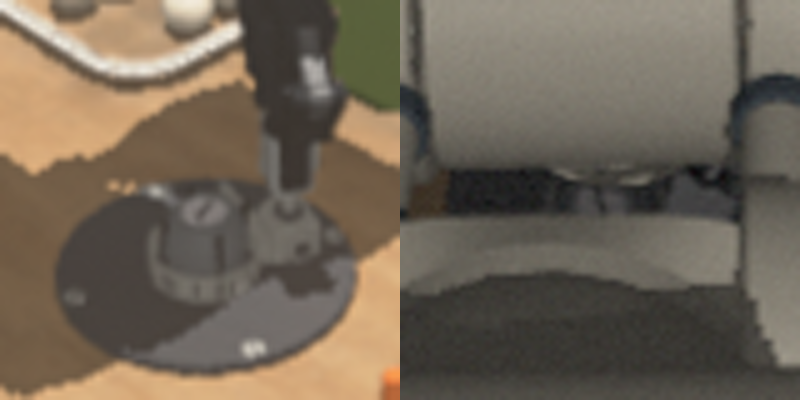

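Crop 4 (scene half): the band (about (203,270)) is round the stub almost on the foot. Settling the last millimetres to contact.

Request:
{"fn": "drive_tool", "kwargs": {
  "increments": [
    {"x": 0, "y": 0, "z": 0.0005, "roll": 0, "fingers": 0},
    {"x": 0, "y": 0, "z": 0.001, "roll": 0, "fingers": 0},
    {"x": 0, "y": 0, "z": 0.0015, "roll": 0, "fingers": 0},
    {"x": 0, "y": 0, "z": 0.0015, "roll": 0, "fingers": 0}
  ]
}}

```text
t: 6.2
position: [0.5341, 0.078, 0.0479]
tcp_rot: [0.276, 0.961, 0.0, 0.001]
force: [-5.4, 0.7, 20.6]
opening: 0.0082
```

Request:
{"fn": "drive_tool", "kwargs": {
  "increments": [
    {"x": 0, "y": 0, "z": -0.001, "roll": 0, "fingers": 0},
    {"x": 0, "y": 0, "z": -0.001, "roll": 0.1, "fingers": 0},
    {"x": 0, "y": 0, "z": -0.001, "roll": 0.2, "fingers": 0},
    {"x": 0, "y": 0, "z": -0.001, "roll": 0.3, "fingers": 0},
    {"x": 0, "y": 0, "z": -0.001, "roll": 0.4, "fingers": 0}
  ]
}}

```text
t: 6.7
position: [0.5343, 0.0778, 0.0481]
tcp_rot: [0.463, 0.886, 0.0, 0.001]
force: [0.6, 1.1, 3.1]
opening: 0.0079
```

```bash
python3 -c "
from h import *
goto(.534,.078,.047,148);print(env.state()['moment'])"
```

```text
t 6.7 pos [0.5343 0.0778 0.0481] shift [ 0.0003 -0.0001  0.0011] xang 124.8 tilt [ 0.001  0.    -1.   ] F [0.6 1.1 3.1] open 0.0079 roll -0.404 j6 -0.57
[ 0.10383089 -0.13313499  0.0245692 ]
```

Request:
{"fn": "drive_tool", "kwargs": {
  "increments": [
    {"x": 0, "y": 0, "z": 0, "roll": 0.1, "fingers": 0},
    {"x": 0, "y": 0, "z": 0, "roll": 0.2, "fingers": 0},
    {"x": 0, "y": 0, "z": 0, "roll": 0.3, "fingers": 0},
    {"x": 0, "y": 0, "z": 0, "roll": 0.4, "fingers": 0},
    {"x": 0, "y": 0, "z": 0, "roll": 0.5, "fingers": 0}
  ]
}}

```text
t: 7.2
position: [0.5342, 0.0777, 0.0481]
tcp_rot: [0.668, 0.744, 0.0, 0.0]
force: [0.6, -1.4, 3.0]
opening: 0.0083
```

Request:
{"fn": "drive_tool", "kwargs": {
  "increments": [
    {"x": 0, "y": 0, "z": 0, "roll": 0.08, "fingers": 0},
    {"x": 0, "y": 0, "z": 0, "roll": 0.16, "fingers": 0},
    {"x": 0, "y": 0, "z": 0, "roll": 0.24, "fingers": 0},
    {"x": 0, "y": 0, "z": 0, "roll": 0.24, "fingers": 0}
  ]
}}

```text
t: 7.6
position: [0.5341, 0.0777, 0.0481]
tcp_rot: [0.751, 0.66, 0.0, 0.0]
force: [1.4, 0.1, 4.2]
opening: 0.0084
```

Run:
```python
from ring import *
goto(.534,.078,.047,148);print(env.state()['moment'])
d=snap('scene','s5')
cv2.imwrite('pics/c5.png',cv2.resize(d['image'][180:260,215:295],(480,480),interpolation=cv2.INTER_CUBIC))
```

```text
t 7.6 pos [0.5341 0.0777 0.0481] shift [ 0.0003 -0.0002  0.0011] xang 82.6 tilt [ 0.001 -0.    -1.   ] F [1.4 0.1 4.2] open 0.0084 roll -1.142 j6 0.16
[-0.25965395 -0.01071888 -0.00902588]
```

View pics/c5.png

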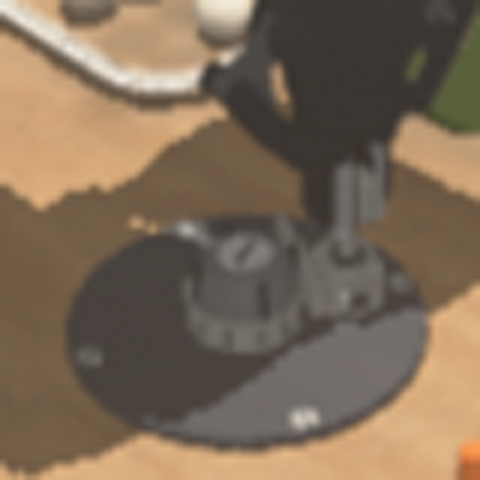

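Crop 5: the band has shrunk evenly on the stub (gap small at (190..300,320)), housing level. Turning on in small steps to feel for the stop.

Request:
{"fn": "drive_tool", "kwargs": {
  "increments": [
    {"x": 0, "y": 0, "z": 0, "roll": 0.05, "fingers": 0},
    {"x": 0, "y": 0, "z": 0, "roll": 0.1, "fingers": 0},
    {"x": 0, "y": 0, "z": 0, "roll": 0.1, "fingers": 0}
  ]
}}

```text
t: 7.95
position: [0.5342, 0.0778, 0.0481]
tcp_rot: [0.783, 0.622, 0.0, 0.0]
force: [2.3, -1.3, 4.9]
opening: 0.0083
```

```bash
python3 -c "
from h import *
goto(.534,.078,.047,148);print(env.state()['moment'])"
```

```text
t 7.95 pos [0.5342 0.0778 0.0481] shift [ 0.0002 -0.0002  0.0011] xang 77.0 tilt [ 0.001 -0.    -1.   ] F [ 2.3 -1.3  4.9] open 0.0083 roll -1.239 j6 0.26
[-2.38956621e-01 -2.28218567e-04 -1.46917585e-02]
```

Request:
{"fn": "drive_tool", "kwargs": {
  "increments": [
    {"x": 0, "y": 0, "z": 0, "roll": 0.03, "fingers": 0},
    {"x": 0, "y": 0, "z": 0, "roll": 0.06, "fingers": 0},
    {"x": 0, "y": 0, "z": 0, "roll": 0.09, "fingers": 0},
    {"x": 0, "y": 0, "z": 0, "roll": 0.09, "fingers": 0}
  ]
}}

```text
t: 8.35
position: [0.5342, 0.0777, 0.0481]
tcp_rot: [0.81, 0.587, 0.0, 0.0]
force: [2.2, -1.0, 5.6]
opening: 0.008
```

```bash
python3 -c "
from h import *
goto(.534,.078,.047,148);print(env.state()['moment'])"
```

```text
t 8.35 pos [0.5342 0.0777 0.0481] shift [ 0.0002 -0.0003  0.0011] xang 71.9 tilt [ 0.001 -0.    -1.   ] F [ 2.2 -1.   5.6] open 0.008 roll -1.329 j6 0.35
[-0.22192275  0.05098583  0.02445573]
```

Request:
{"fn": "drive_tool", "kwargs": {
  "increments": [
    {"x": 0, "y": 0, "z": 0, "roll": 0, "fingers": 0.15},
    {"x": 0, "y": 0, "z": 0, "roll": 0, "fingers": 0.3},
    {"x": 0, "y": 0, "z": 0, "roll": 0, "fingers": 0.35},
    {"x": 0, "y": 0, "z": -0.01, "roll": 0, "fingers": 0.35},
    {"x": 0, "y": 0, "z": -0.03, "roll": 0, "fingers": 0.35}
  ]
}}

```text
t: 8.85
position: [0.5328, 0.0778, 0.0776]
tcp_rot: [0.81, 0.586, -0.001, -0.001]
force: [-0.0, -0.0, 0.3]
opening: 0.0298
```

Request:
{"fn": "drive_tool", "kwargs": {
  "increments": [
    {"x": 0, "y": 0, "z": -0.04, "roll": 0, "fingers": 0.35},
    {"x": 0, "y": 0, "z": -0.08, "roll": 0, "fingers": 0.35},
    {"x": 0.03, "y": 0, "z": -0.12, "roll": 0, "fingers": 0.35},
    {"x": 0.07, "y": 0, "z": -0.12, "roll": 0, "fingers": 0.35},
    {"x": 0.11, "y": 0, "z": -0.12, "roll": 0, "fingers": 0.35}
  ]
}}

```text
t: 9.35
position: [0.569, 0.1835, 0.2004]
tcp_rot: [0.81, 0.586, 0.002, 0.001]
force: [0.6, -0.7, -1.2]
opening: 0.0298
```

Request:
{"fn": "drive_tool", "kwargs": {
  "increments": [
    {"x": 0.04, "y": 0, "z": 0, "roll": 0, "fingers": 0.35},
    {"x": 0.08, "y": 0, "z": 0, "roll": 0, "fingers": 0.35},
    {"x": 0.12, "y": 0, "z": 0, "roll": 0, "fingers": 0.35},
    {"x": 0.15, "y": 0, "z": 0, "roll": 0, "fingers": 0.35},
    {"x": 0.15, "y": 0, "z": 0, "roll": 0, "fingers": 0.35}
  ]
}}

```text
t: 9.85
position: [0.6153, 0.3283, 0.1981]
tcp_rot: [0.809, 0.587, 0.001, -0.0]
force: [-1.0, -0.1, 0.0]
opening: 0.0298
```

Run:
```python
from m import *
goto(.534,.078,.047,148)
d=snap('scene','s6');t=snap('top','t6')
for n,i in(('top',t),('scene',d)): print(n,keyfit(cloud(i),[.535,.079],.052))
for n,i in(('top',t),('scene',d)): print('small',n,keyfit(cloud(i),[.48,-.231]))
for n in('top0','scene0'):print('small',n,keyfit(cloud(load(n)),[.48,-.231]))
c=lambda i,x,y,w,h:cv2.resize(i['image'][y:y+h,x:x+w],(400,400),interpolation=cv2.INTER_CUBIC)
cv2.imwrite('pics/c6.png',np.hstack([c(d,215,180,80,80),c(t,220,170,80,80)]))
```

```text
t 9.85 pos [0.6153 0.3283 0.1981] shift [-2.633e-01  2.000e-04  1.508e-01] xang 72.0 tilt [ 0.001  0.001 -1.   ] F [-1.  -0.1  0. ] open 0.0298 roll -1.327 j6 0.72
top (38, ((533.657958984375, 75.95384216308594), (28.304641723632812, 9.700319290161133), 75.94017028808594), np.float64(73.70432011173372), np.float64(0.07595254465792256))
scene (71, ((531.622314453125, 74.17089080810547), (28.70473289489746, 9.697802543640137), 82.4106674194336), np.float64(78.7537498642242), np.float64(0.07594618411019649))
small top (70, ((481.00531005859375, -231.1578369140625), (29.066341400146484, 10.0228271484375), 40.29607009887695), np.float64(-142.00633882130415), np.float64(0.07264812016598032))
small scene (75, ((480.4846496582031, -233.077392578125), (30.636632919311523, 9.147812843322754), 37.1707649230957), np.float64(-139.89839198172567), np.float64(0.07379310244222193))
small top0 (72, ((481.10211181640625, -231.1201934814453), (29.462739944458008, 9.559013366699219), 39.617652893066406), np.float64(-141.2124794235429), np.float64(0.07500784133919836))
small scene0 (72, ((479.87591552734375, -233.4461669921875), (29.14557647705078, 9.185736656188965), 37.72418212890625), np.float64(-140.0478541719124), np.float64(0.07335753337534812))
```

View pics/c6.png

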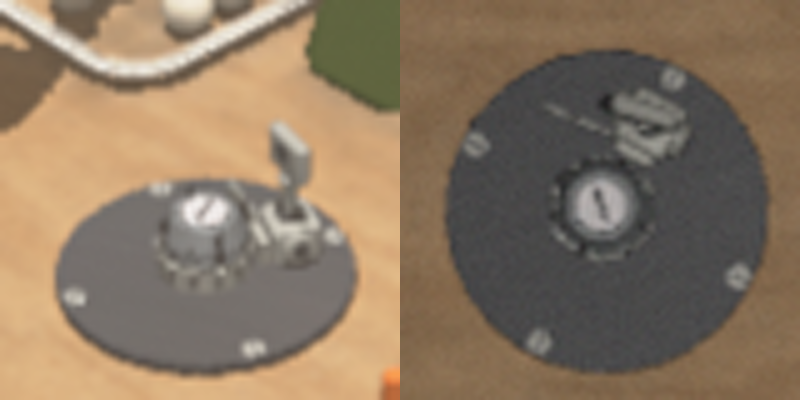

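Crop 6: the band lies concentric with the stub (top crop (603,208)) flat on the foot, and the key is turned across. The fitted key angle is about 74–79° against an axis-to-ring direction of about 149°, so the key is at roughly 1.2–1.3 rad. The small clamp has not moved, so I'm handing in.

```bash
python3 -c "
from h import *
print(env.hand_in())"
```

```text
the job is handed in; nothing more can be done
None
```

I laid the larger steel clamp over the suction port's stub and down flat on the foot. I then turned its key clockwise by 1.33 rad of tool roll, let go, drew the arm clear and handed in at about t = 10 s. No verdict came back.

**Last checks**
- **Seating:** the band looks concentric with the stub and flat on the foot in both cameras. The key stands at the expected height.
- **Key:** it measures about 1.2–1.3 rad. Tool roll, less the estimated swing of the clamp, gives about 1.34 rad. I felt no clear torque rise at the hard stop, so snug is judged from the angles.
- **Smaller clamp:** its key is within about 1 mm of where it lay. I did not go near the orange look-alike.
- **Forces:** the highest tool force I read was about 21 N, when the band touched the foot. The tool touched nothing at hand-in.

**Disagreement:** the two cameras differed by up to about 5 mm on the key and ring positions. I averaged them for the grasp and set the ring over the stub by comparing both within each view.

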